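# Dispense one aluminium blank and nudge it against the bench stop

## Robot

A 6-joint arm with a two-finger parallel gripper is mounted at the origin on the work surface. World frame = base frame: x ahead of the robot, y to its left, z up, the work surface at z = 0. Lengths are in m, angles in rad, forces in N, time in s.
With the tool pointing down it reaches from about 0.3 to 0.95 m from the base axis. Payload 3.1 kg.
Tool frame: the origin (TCP) lies at the centre of the arm's flange, where the gripper is bolted on; the fingertips stand 173 mm ahead of it and the grasp point (between the pads) lies 155 mm ahead of it; z points along the fingers, x is the direction in which the jaws open and shut, and the axes are right-handed (so a half turn about z gives the same grasp; the last joint's range is limited). The gripper opens to 85 mm and grips with 20 to 120 N. Pads are 22 mm wide; open, the fingers measure 114 mm over their backs; the gripper's body (76 mm by 85 mm) begins 54 mm behind the grasp point. The pads swing forward as they close: fully open they stand 13 mm farther back than shut.
Start: joints at [-0.07, 0.308, 1.634, -0, 1.2, -0.07], TCP at [0.625, -0, 0.405] pointing down, gripper open.
Joint ranges: [-3.06, 3.06], [-0.79, 1.96], [0.05, 2.63], [-1.19, 4.34], [0.05, 2.64], [-2.94, 2.94]. Speed limits (rad/s): [2.79, 2.79, 3.14, 3.14, 3.14, 3.14].

## Interface

Orientations are given as a unit quaternion [w, x, y, z].
In Python, from cell import robot gives the robot as it stands.
- The arm moves only by the tool send_rows, never from a script. Its argument "series" is a list of rows, each an object with "claw": the finger opening in mm, from 0 to 85.4; "xyz": the shift along the tool's x, y, z in mm, a list of three; "turn": the turn about the tool's z in rad. In form: [{"claw": claw, "xyz": [dx, dy, dz], "turn": turn}, ...]. A call has 1 to 12 rows; each row is the pose to reach, as a shift and turn from the pose commanded when the call began, along the tool's axes at that moment; what a row does not reach only later rows make up. A row lasts 1/12 s, in which the tool goes at most 41.7 mm and 7.16 degrees, less where a joint would pass 70% of its speed; a pose out of reach is approached as far as the arm can. A call with a gripper value outside its range is refused whole. The fingers move at their own pace and stop on an object; "force" is the grip in N (left out, the last holds). Time passes only in rows, so rows that repeat a pose let the fingers close. It gives the time, the measured TCP pose, the force and the opening at its end, in the units of the state.
- robot.read_state(): the state, without advancing time (a new reading comes with each control period).
- robot.grab_frame(name): name is "scene" or "side" or "wrist"; returns the picture (400x640x3 uint8, red, green, blue); there is no depth.
- robot.get_calibration(name): a dict with "fx", "fy", "cx", "cy" (pixels), "R" (3x3) and "t" (3): a world point X has camera coordinates R X + t. Camera axes: x right, y down, z forward; pixel columns grow to the right and rows downward; lengths in m; the calibration is good to about 2 mm. A picture is of the moment at which its call begins: read the wrist's pose just before it. get_calibration takes no time and is no camera call; for the wrist camera it gives the pose at the moment of the call.
- robot.hand_in(): hands the job in, once; it reports no verdict.
The state is a dict: "t": time; "joint_positions": joint angles; "qvel": joint speeds; "joint_torque": joint torques, N m; "tcp_pos": TCP position; "ee_rot": TCP orientation; "ft_force": force on the tool from outside, world axes, zero at the start; "ft_torque": the same for the moment, N m; "grip_width": opening from 0.0 (shut) to 1.0 (fully open).
Only numpy, scipy, OpenCV 4.12 (cv2) and the standard library are available. Lean on these libraries where they do the work, as an engineer would, in place of code of your own. Each camera call takes 0.05 s, during which the arm holds its last target.

## Task

Press the dispenser's plunger all the way down once and let it come back up, so that a single aluminium blank slides out of the slot. Then nudge that blank along the table, never lifting it, into an open pocket of the H-shaped wooden stop until it rests against the crossbar, lying flat. Leave the other blanks in the dispenser and do not disturb the pliers, the jar or the finished pendant.

Things in the scene. Friction and masses are not known exactly. Their poses are not given: they have to be found in the camera images.
- dispenser: Fixed metal dispenser. Origin on the table under the axis of its upright magazine; x points from the outlet slot to the plunger, z up; yaw within 0.3 rad. Magazine 44 mm (x) by 45 mm (y), 42 mm high. Plunger housing behind it: x 26 to 76 mm, y within 26 mm, 55 mm high, low cover to x = 96 mm, 4 mm thick feet to y = +-39 mm. A full press slides the bottom blank towards -x, its centre to about x = -68 mm, clear of the slot.
- outlet (a point): Foot of the magazine's front face, at table level, 22 mm in front (-x) of the dispenser's origin, looking towards the robot: middle of the outlet slot, 12 mm high. Above it a narrow slit shows the stacked blanks.
- plunger_top (a point): Centre of the top of the plunger's round black cap, 36 mm across, 85 mm above the table when up. It is pressed straight down.
- plunger (a joint): Travel of the plunger in m: 0 up, 0.018 fully down (hard stop). A spring raises it; pressing takes about 4 N at first, 7 N at the bottom, some N more when fast. A blade inside moves four times as far and pushes the bottom blank out; once the plunger is up again the stack drops, and another press would eject another blank.
- blank_1: The blank at the bottom of the stack, the one that comes out: a plain aluminium disc 32 mm across, 10 mm thick, 22 g. Origin at the centre of its underside, z along its axis.
- blank_2: Second blank of the stack, same size; must stay in the magazine (it drops 10 mm after the press).
- blank_3: Top blank of the stack, same size; must stay in the magazine.
- stop: H-shaped stop of dark wood, 14 mm high, fixed at the left or right of the outlet; yaw within 0.2 rad. Origin on the table at the middle of the crossbar, which runs along x, 6 mm thick. Two rails along y, 72 mm long, 10 mm thick, 64 mm apart inside: two floorless pockets open to +y and -y, 33 mm deep. A blank against the crossbar has its centre at y = +19 or -19 mm; either pocket will do.
- bead_tray: Fixed wooden tray of beads, 84 by 72 mm, 22 mm high, on the other side of the outlet from the stop. Origin at the centre of its underside.
- pliers: Loose pliers with red handles lying flat, about 135 mm long, 40 mm wide, 12 mm high, along their x axis; origin under their middle.
- jar: Loose small amber jar with a steel cap, 44 mm across, 60 mm high; origin at the centre of its underside.
- pendant: Loose finished pendant, a blue domed disc in a steel setting, 40 mm across, 11 mm high; origin at the centre of its underside.

How it is judged:
By the outcome, as a careful person would: the job done as asked, in the order asked, and still so for the second after the job is handed in, with the robot touching nothing.
It also fails if it takes over 72 s, if anything falls off the work surface, if the arm or the gripper's body presses on something with over 40 N, if the wrist force passes 120 N, or if a joint passes its speed limit or range.

## Working session

There is one attempt and no reset: what is moved stays moved. The work goes in short steps, Python scripts to look and compute and a tool call to move; the robot and the scene stay as the last step left them, time stands still between calls to the robot, and variables do not carry over. Pictures are saved under pics/ and viewed, and the job is handed in when it is done.

Besides the shell and the picture viewer there is one more tool, called after "Call:" by a JSON object that holds its "fn" and its "kwargs", one argument or row to a line. send_rows: Moves the arm, as the interface text tells. Its arguments: {"type":"object","properties":{"series":{"type":"array"},"force":{"type":"number"}},"required":["series"]}

```bash
mkdir -p pics; python3 - <<'E'
from cell import robot
import cv2
for n in ["scene","side","wrist"]:
    c=robot.get_calibration(n); im=robot.grab_frame(n)
    cv2.imwrite(f"pics/{n}0.png",im[:,:,::-1])
    print(n,c)
print(robot.read_state())
E
```

```text
scene {'fx': 365.09541124892905, 'fy': 365.09541124892905, 'cx': 321.1783989969609, 'cy': 194.81034873034656, 'R': array([[ 0.65212499,  0.75806924,  0.00800197],
       [ 0.51914618, -0.43885099, -0.73341465],
       [-0.55246741,  0.48243221, -0.67973445]]), 't': array([-0.42792299, -0.20983563,  1.18673702])}
side {'fx': 458.68095592386766, 'fy': 458.68095592386766, 'cx': 314.07617476419637, 'cy': 200.07929510122716, 'R': array([[-0.8510898 , -0.52497791, -0.00665898],
       [-0.40382958,  0.66268501, -0.63069029],
       [ 0.33551128, -0.53408498, -0.77600606]]), 't': array([0.50898894, 0.23765462, 0.85588407])}
wrist {'fx': 300.8175206430537, 'fy': 300.8175206430537, 'cx': 319.77153039569805, 'cy': 198.0196622210273, 'R': array([[ 9.99995909e-01,  2.14209870e-04, -2.85228690e-03],
       [ 1.07131315e-03, -9.52655160e-01,  3.04050980e-01],
       [-2.65211511e-03, -3.04052792e-01, -9.52651492e-01]]), 't': array([-0.62216327, -0.04043824,  0.38026863])}
{'t': 0.15, 'joint_positions': array([-6.97010409e-02,  3.08821164e-01,  1.63485850e+00,  2.03388894e-05,
        1.19970187e+00, -6.97228867e-02]), 'qvel': array([-0.00126761, -0.00194613, -0.00527801,  0.00120678, -0.00057862,
       -0.00089068]), 'joint_torque': array([-7.71605373e-04, -4.15801048e+01, -2.77146006e+01, -1.83032253e-04,
        6.02632252e-03, -2.39092765e-05]), 'tcp_pos': array([ 6.24681329e-01, -2.97176731e-06,  4.03717531e-01]), 'ee_rot': array([-7.17539213e-05,  9.99999600e-01,  7.22661306e-06, -8.91612403e-04]), 'ft_force': array([-3.53433264e-04,  3.55966480e-01,  7.86326024e-01]), 'ft_torque': array([0.0153422 , 0.00214684, 0.05520402]), 'grip_width': 1.0004336616794471}
```

View pics/scene0.png

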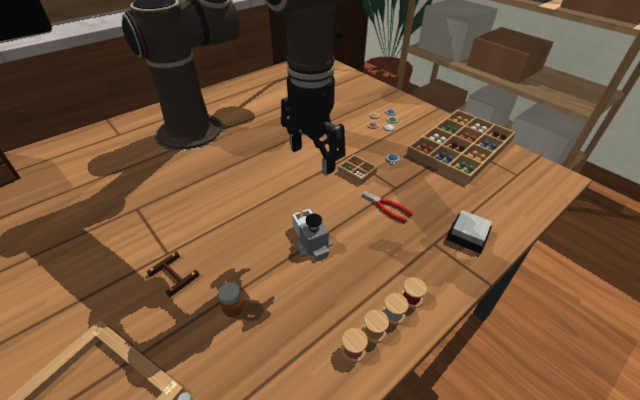

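View pics/side0.png

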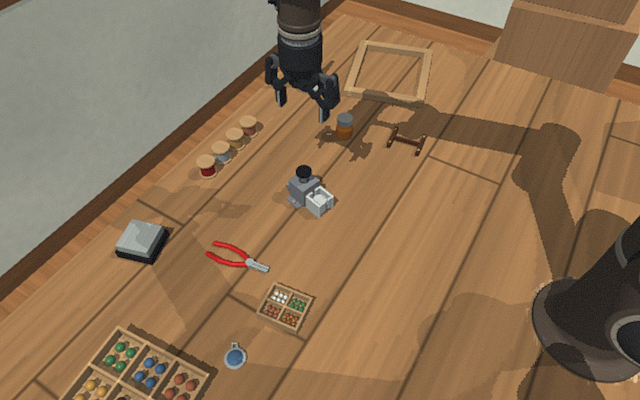

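View pics/wrist0.png

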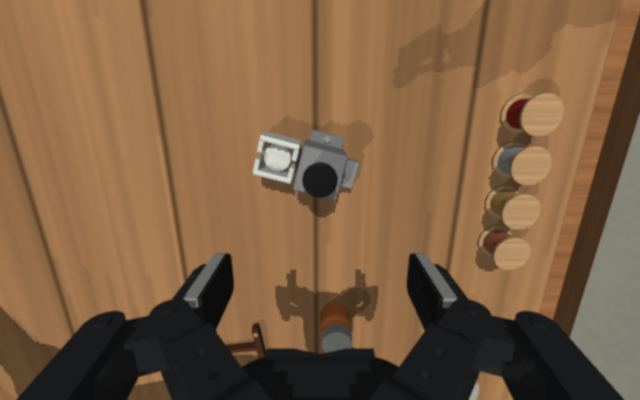

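The wrist view shows the dispenser magazine at about (277,158) and the plunger cap at (320,180). The stop is on the low-y side near (245,350), partly hidden behind the gripper. I'll zoom in next.

```bash
python3 - <<'E'
import cv2
def crop(n,x0,y0,x1,y1,k,o):
    im=cv2.imread(f"pics/{n}0.png")[y0:y1,x0:x1]
    cv2.imwrite(f"pics/{o}.png",cv2.resize(im,None,fx=k,fy=k,interpolation=cv2.INTER_CUBIC))
crop("scene",130,200,350,330,3.6,"c_scene")
crop("side",270,90,440,230,4,"c_side")
crop("wrist",240,110,380,220,5,"c_wrist")
E
```

```text
(no output)
```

View pics/c_scene.png

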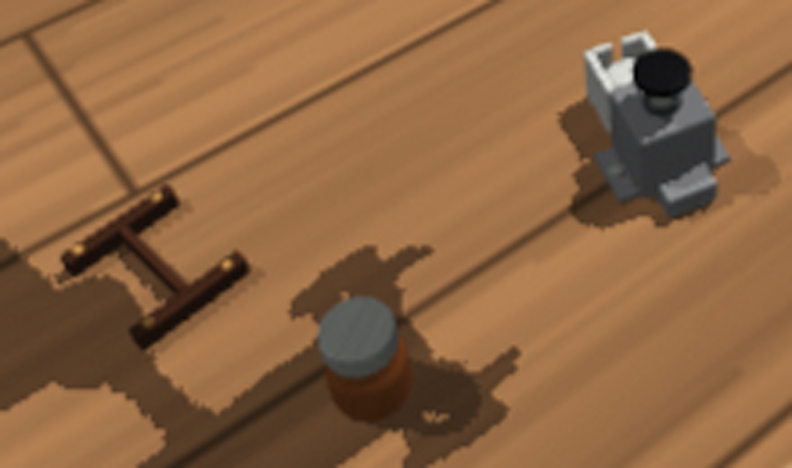

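View pics/c_side.png

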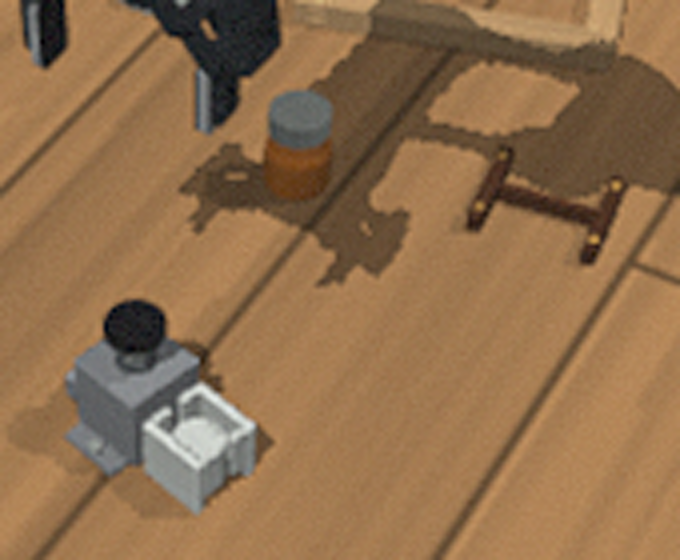

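View pics/c_wrist.png

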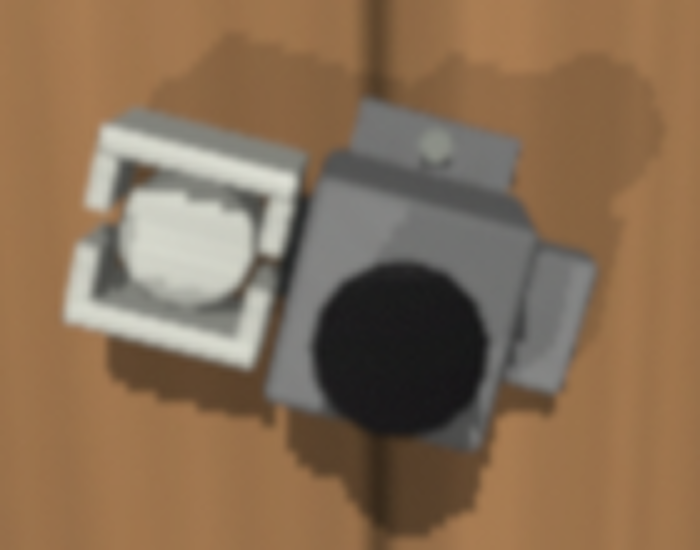

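```bash
cat >h.py <<'E'
from cell import robot
import numpy as np
def ray(c,p):
    d=c["R"].T@np.array([(p[0]-c["cx"])/c["fx"],(p[1]-c["cy"])/c["fy"],1]); return -c["R"].T@c["t"],d
def plane(c,p,z):
    o,d=ray(c,p); return o+d*(z-o[2])/d[2]
def tri(*cp):
    A=np.zeros((3,3));b=np.zeros(3)
    for c,p in cp:
        o,d=ray(c,p); d=d/np.linalg.norm(d); M=np.eye(3)-np.outer(d,d); A+=M;b+=M@o
    return np.linalg.solve(A,b)
C={n:robot.get_calibration(n) for n in ["scene","side","wrist"]}
def proj(c,X):
    q=c["R"]@np.array(X)+c["t"]; return c["fx"]*q[0]/q[2]+c["cx"],c["fy"]*q[1]/q[2]+c["cy"]
E
python3 - <<'E'
from h import *
np.set_printoptions(precision=4,suppress=True)
S=lambda x,y:(130+x/3.6-.4,200+y/3.6-.4)
D=lambda x,y:(270+x/4-.4,90+y/4-.4)
W=lambda x,y:(240+x/5-.4,110+y/5-.4)
for s,d in [((170,195),(615,187)),((78,257),(507,155)),((235,265),(594,240)),((142,325),(480,206))]:
    print(tri((C["scene"],S(*s)),(C["side"],D(*d))),plane(C["scene"],S(*s),.014),plane(C["side"],D(*d),.014))
print("mag")
P=[plane(C["wrist"],W(*p),.042) for p in [(105,123),(303,180),(67,320),(255,368)]]
for p in P: print(p)
print(np.mean(P,0))
print("cap",plane(C["wrist"],W(400,350),.085),plane(C["scene"],S(662,70),.085),plane(C["side"],D(135,325),.085))
print("jar",plane(C["scene"],S(358,330),.06),plane(C["side"],D(302,112),.06))
print("wristcam",-C["wrist"]["R"].T@C["wrist"]["t"])
E
```

```text
[ 0.4641 -0.2631  0.0373] [ 0.4614 -0.2506  0.014 ] [ 0.4619 -0.308   0.014 ]
[ 0.5151 -0.2983  0.0396] [ 0.4696 -0.311   0.014 ] [ 0.5333 -0.2997  0.014 ]
[ 0.479  -0.2558 -0.0162] [ 0.534  -0.2439  0.014 ] [ 0.4541 -0.257   0.014 ]
[ 0.5303 -0.2911 -0.0127] [ 0.5374 -0.3018  0.014 ] [ 0.5275 -0.2478  0.014 ]
mag
[0.5584 0.044  0.042 ]
[0.601  0.0318 0.042 ]
[0.5472 0.0004 0.042 ]
[ 0.5893 -0.0107  0.042 ]
[0.574  0.0164 0.042 ]
cap [0.6224 0.0044 0.085 ] [0.6268 0.0026 0.085 ] [0.6215 0.0053 0.085 ]
jar [ 0.6488 -0.2209  0.06  ] [ 0.6425 -0.22    0.06  ]
wristcam [0.6233 0.0772 0.3729]
```

Call:
{"fn": "send_rows", "kwargs": {
  "series": [
    {"claw": 0, "xyz": [-1, -4.5, 10], "turn": 0},
    {"claw": 0, "xyz": [-1, -4.5, 30], "turn": 0},
    {"claw": 0, "xyz": [-1, -4.5, 50], "turn": 0},
    {"claw": 0, "xyz": [-1, -4.5, 70], "turn": 0},
    {"claw": 0, "xyz": [-1, -4.5, 90], "turn": 0},
    {"claw": 0, "xyz": [-1, -4.5, 105], "turn": 0},
    {"claw": 0, "xyz": [-1, -4.5, 117], "turn": 0},
    {"claw": 0, "xyz": [-1, -4.5, 125], "turn": 0},
    {"claw": 0, "xyz": [-1, -4.5, 130], "turn": 0},
    {"claw": 0, "xyz": [-1, -4.5, 130], "turn": 0},
    {"claw": 0, "xyz": [-1, -4.5, 130], "turn": 0}
  ]
}}

```text
t: 1.07
tcp_pos: [0.6243, 0.0045, 0.275]
ee_rot: [0.0, 1.0, 0.0, 0.0]
ft_force: [0.3, -0.1, -0.1]
grip_width: -0.0
```

```bash
python3 - <<'E'
from cell import robot
import cv2
for n,(x0,y0,x1,y1) in dict(scene=(220,100,420,240),side=(220,90,400,230)).items():
    im=robot.grab_frame(n)[y0:y1,x0:x1,::-1]
    cv2.imwrite(f"pics/{n}1.png",cv2.resize(im,None,fx=4,fy=4,interpolation=cv2.INTER_CUBIC))
E
```

```text
(no output)
```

View pics/scene1.png

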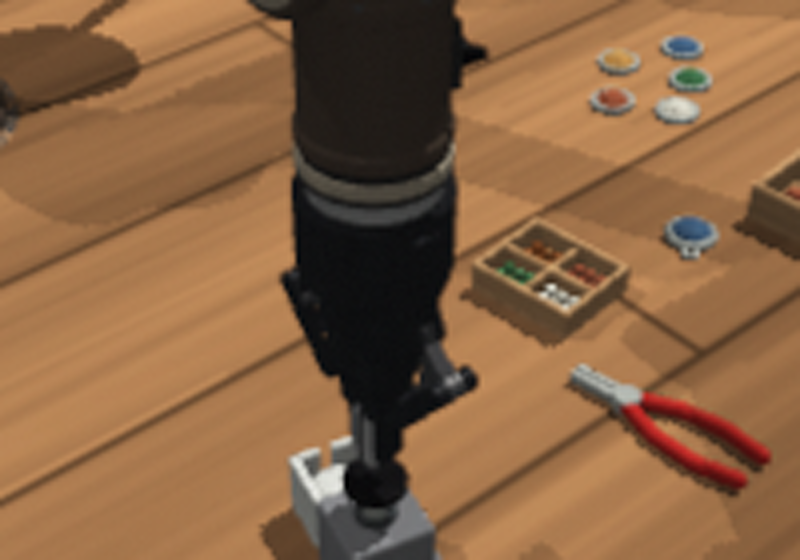

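View pics/side1.png

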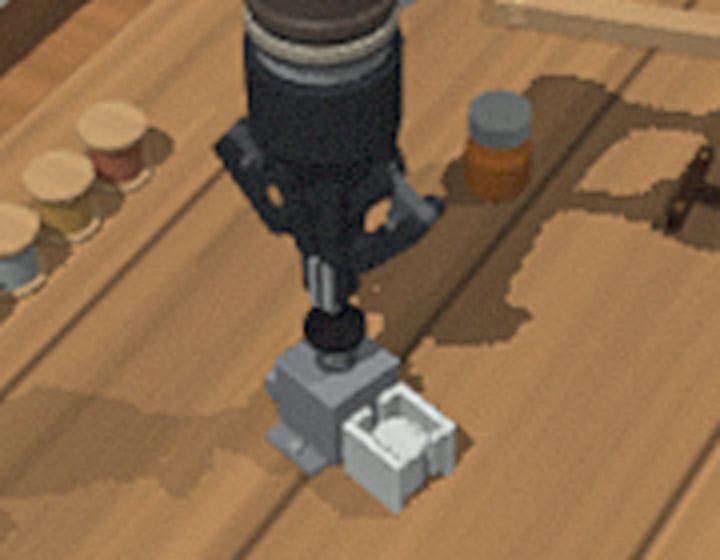

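Call:
{"fn": "send_rows", "kwargs": {
  "series": [
    {"claw": 0, "xyz": [0, 0, 4], "turn": 0},
    {"claw": 0, "xyz": [0, 0, 8], "turn": 0},
    {"claw": 0, "xyz": [0, 0, 12], "turn": 0},
    {"claw": 0, "xyz": [0, 0, 15], "turn": 0},
    {"claw": 0, "xyz": [0, 0, 17], "turn": 0},
    {"claw": 0, "xyz": [0, 0, 19], "turn": 0},
    {"claw": 0, "xyz": [0, 0, 21], "turn": 0}
  ]
}}

```text
t: 1.75
tcp_pos: [0.6239, 0.0045, 0.2543]
ee_rot: [0.0, 1.0, 0.0, -0.001]
ft_force: [-3.9, 0.5, 7.3]
grip_width: 0.003
```

Call:
{"fn": "send_rows", "kwargs": {
  "series": [
    {"claw": 0, "xyz": [0, 0, 1.5], "turn": 0},
    {"claw": 0, "xyz": [0, 0, 3], "turn": 0},
    {"claw": 0, "xyz": [0, 0, 4.5], "turn": 0},
    {"claw": 0, "xyz": [0, 0, 6], "turn": 0},
    {"claw": 0, "xyz": [0, 0, 7.5], "turn": 0},
    {"claw": 0, "xyz": [0, 0, 9], "turn": 0},
    {"claw": 0, "xyz": [0, 0, 10.5], "turn": 0},
    {"claw": 0, "xyz": [0, 0, 12], "turn": 0},
    {"claw": 0, "xyz": [0, 0, 13], "turn": 0},
    {"claw": 0, "xyz": [0, 0, 14], "turn": 0},
    {"claw": 0, "xyz": [0, 0, 14], "turn": 0}
  ]
}}

```text
t: 2.67
tcp_pos: [0.6239, 0.0045, 0.2407]
ee_rot: [0.0, 1.0, 0.0, -0.001]
ft_force: [-3.3, 0.3, 6.8]
grip_width: 0.001
```

Not on the hard stop yet, as the force is still only spring force.

Call:
{"fn": "send_rows", "kwargs": {
  "series": [
    {"claw": 0, "xyz": [0, 0, 0.5], "turn": 0},
    {"claw": 0, "xyz": [0, 0, 1], "turn": 0},
    {"claw": 0, "xyz": [0, 0, 1.5], "turn": 0},
    {"claw": 0, "xyz": [0, 0, 1.5], "turn": 0}
  ]
}}

```text
t: 3.0
tcp_pos: [0.624, 0.0045, 0.2404]
ee_rot: [0.0, 1.0, 0.0, -0.001]
ft_force: [-5.2, 0.7, 12.6]
grip_width: -0.0
```

Call:
{"fn": "send_rows", "kwargs": {
  "series": [
    {"claw": 0, "xyz": [0, 0, 0.5], "turn": 0},
    {"claw": 0, "xyz": [0, 0, 1.5], "turn": 0},
    {"claw": 0, "xyz": [0, 0, 1.5], "turn": 0}
  ]
}}

```text
t: 3.25
tcp_pos: [0.6242, 0.0045, 0.2404]
ee_rot: [0.0, 1.0, 0.0, -0.001]
ft_force: [-7.9, 0.2, 19.7]
grip_width: -0.001
```

```bash
python3 - <<'E'
from cell import robot
import cv2
for n,(x0,y0,x1,y1) in dict(scene=(220,100,420,240),side=(220,90,400,230)).items():
    im=robot.grab_frame(n)[y0:y1,x0:x1,::-1]
    cv2.imwrite(f"pics/{n}2.png",cv2.resize(im,None,fx=4,fy=4,interpolation=cv2.INTER_CUBIC))
E
```

```text
(no output)
```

View pics/side2.png

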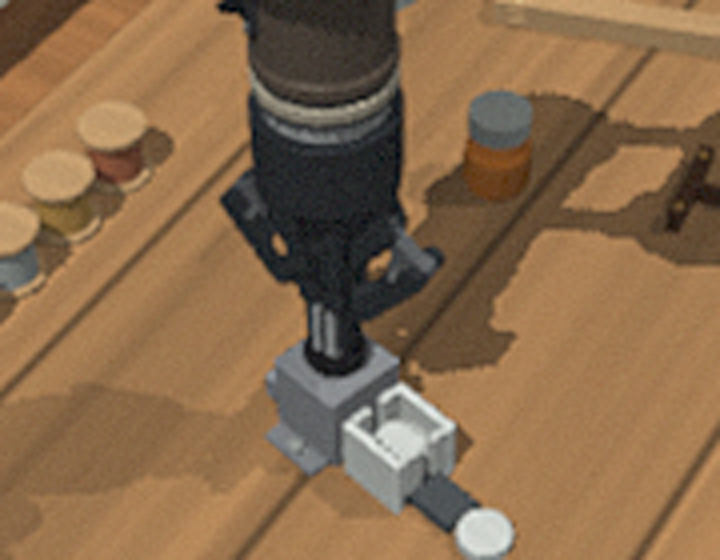

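The plunger is on its hard stop. In the side crop the blank is out at (485,532), at the end of the blade. Now I'll raise straight up.

Call:
{"fn": "send_rows", "kwargs": {
  "series": [
    {"claw": 0, "xyz": [0, 0, -4], "turn": 0},
    {"claw": 0, "xyz": [0, 0, -8], "turn": 0},
    {"claw": 0, "xyz": [0, 0, -13], "turn": 0},
    {"claw": 0, "xyz": [0, 0, -19], "turn": 0},
    {"claw": 0, "xyz": [0, 0, -30], "turn": 0},
    {"claw": 0, "xyz": [0, 0, -45], "turn": 0},
    {"claw": 0, "xyz": [0, 0, -60], "turn": 0},
    {"claw": 20, "xyz": [-20, 0, -80], "turn": 0},
    {"claw": 20, "xyz": [-40, 0, -90], "turn": 0},
    {"claw": 20, "xyz": [-60, 0, -90], "turn": 0},
    {"claw": 20, "xyz": [-60, 0, -90], "turn": 0}
  ]
}}

```text
t: 4.27
tcp_pos: [0.5615, 0.0046, 0.3272]
ee_rot: [-0.0, 1.0, 0.0, -0.001]
ft_force: [-0.2, 0.7, -0.8]
grip_width: 0.237
```

```bash
python3 - <<'E'
from h import *
import cv2,pickle
print({k:v for k,v in robot.read_state().items() if k in("t","tcp_pos","ee_rot","grip_width")})
pickle.dump(C,open("c3.pkl","wb"))
for n in C:
    im=robot.grab_frame(n)[:,:,::-1]
    cv2.imwrite(f"pics/{n}3.png",im)
im=cv2.imread("pics/side3.png")[90:250,240:440];cv2.imwrite("pics/side3c.png",cv2.resize(im,None,fx=3.7,fy=3.7,interpolation=cv2.INTER_CUBIC))
im=cv2.imread("pics/scene3.png")[140:310,130:400];cv2.imwrite("pics/scene3c.png",cv2.resize(im,None,fx=2.9,fy=2.9,interpolation=cv2.INTER_CUBIC))
E
```

```text
{'t': 4.2667, 'tcp_pos': array([0.56149895, 0.004643  , 0.32723544]), 'ee_rot': array([-5.51195405e-05,  9.99999460e-01,  4.51675050e-05, -1.03639817e-03]), 'grip_width': 0.23689766271793666}
```

View pics/wrist3.png

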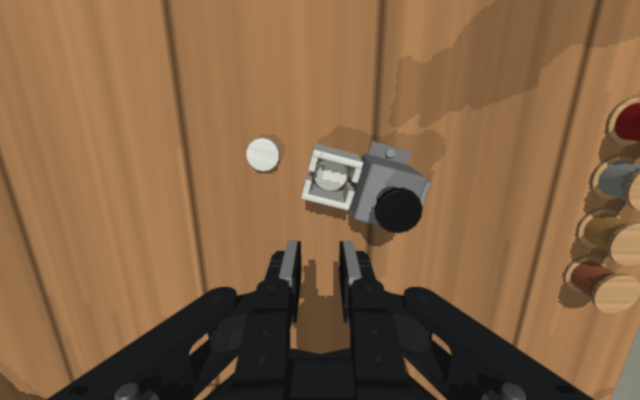

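View pics/side3c.png

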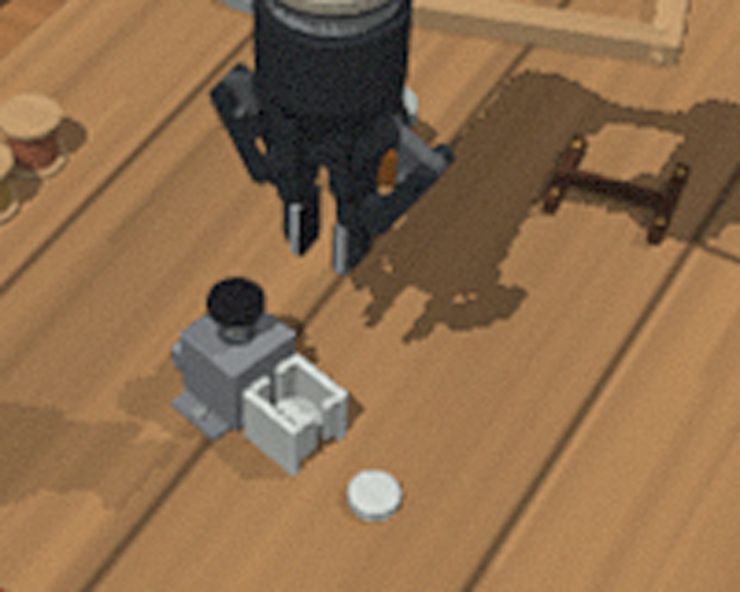

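View pics/scene3c.png

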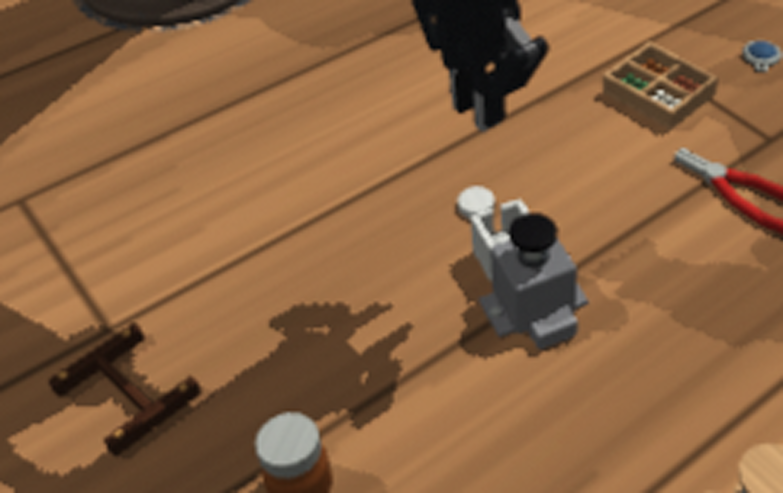

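The plunger is back up and the stack has dropped. Blank 1 is at about (263,154) in the wrist view and the tray is well away from it. Now to locate the blank, the tray edge and the stop accurately.

```bash
python3 - <<'E'
from h import *
import cv2
np.set_printoptions(precision=4,suppress=True)
def blob(n,box):
    im=cv2.imread(f"pics/{n}3.png"); hsv=cv2.cvtColor(im,cv2.COLOR_BGR2HSV)
    m=((hsv[:,:,1]<60)&(hsv[:,:,2]>150)).astype(np.uint8); x0,y0,x1,y1=box; k=np.zeros_like(m);k[y0:y1,x0:x1]=m[y0:y1,x0:x1]
    c=max(cv2.findContours(k,0,1)[0],key=cv2.contourArea); return cv2.minEnclosingCircle(c), cv2.fitEllipse(c)
for n,b,z in [("wrist",(235,130,290,180),.01),("side",(330,212,352,233),.01)]:
    (c,r),e=blob(n,b); print(n,c,r,e[0],plane(C[n],e[0],z))
S=lambda x,y:(130+x/2.9-.3,140+y/2.9-.3)
print("tray corners",[plane(C["scene"],S(*p),.022) for p in [(603,82),(662,118),(717,75),(650,42)]])
D=lambda x,y:(240+x/3.7-.4,90+y/3.7-.4)
# stop rail tops corners outer ends, side view
print("stop side",[plane(C["side"],D(*p),.014) for p in [(578,144),(552,195),(681,172),(659,224)]])
print("stop scene",[plane(C["scene"],S(*p),.014) for p in [(135,332),(60,382),(194,385),(114,437)]])
E
```

```text
wrist (262.3026123046875, 153.71859741210938) 16.721433639526367 (262.0547180175781, 153.93055725097656) [0.5086 0.0344 0.01  ]
side (340.8448181152344, 223.08621215820312) 7.155801296234131 (340.54296875, 222.80459594726562) [0.5083 0.0354 0.01  ]
tray corners [array([0.4746, 0.2163, 0.022 ]), array([0.5487, 0.222 , 0.022 ]), array([0.5377, 0.3079, 0.022 ]), array([0.4577, 0.2958, 0.022 ])]
stop side [array([ 0.5342, -0.2984,  0.014 ]), array([ 0.5273, -0.2429,  0.014 ]), array([ 0.4617, -0.3093,  0.014 ]), array([ 0.4542, -0.2548,  0.014 ])]
stop scene [array([ 0.4617, -0.252 ,  0.014 ]), array([ 0.4695, -0.3128,  0.014 ]), array([ 0.5346, -0.2403,  0.014 ]), array([ 0.5385, -0.3024,  0.014 ])]
```

Call:
{"fn": "send_rows", "kwargs": {
  "series": [
    {"claw": 20, "xyz": [-6, 15, 0], "turn": 0},
    {"claw": 20, "xyz": [-12, 45, 0], "turn": 0},
    {"claw": 20, "xyz": [-18, 80, 0], "turn": 0},
    {"claw": 20, "xyz": [-26, 115, 0], "turn": 0},
    {"claw": 20, "xyz": [-34, 150, 0], "turn": 0},
    {"claw": 20, "xyz": [-42, 185, 0], "turn": 0},
    {"claw": 20, "xyz": [-50, 220, 0], "turn": 0},
    {"claw": 20, "xyz": [-56, 255, 0], "turn": 0},
    {"claw": 20, "xyz": [-62, 285, 0], "turn": 0},
    {"claw": 20, "xyz": [-62, 305, 0], "turn": 0},
    {"claw": 20, "xyz": [-62, 310, 0], "turn": 0},
    {"claw": 20, "xyz": [-62, 310, 0], "turn": 0}
  ]
}}

```text
t: 5.42
tcp_pos: [0.5026, -0.3076, 0.3264]
ee_rot: [0.0, 1.0, -0.001, 0.0]
ft_force: [0.3, -0.9, 0.2]
grip_width: 0.234
```

```bash
python3 - <<'E'
from h import *
import cv2,pickle
pickle.dump(C,open("c4.pkl","wb"))
im=robot.grab_frame("wrist")[:,:,::-1]
cv2.imwrite("pics/wrist4.png",im)
s=robot.read_state();print(s["t"],s["tcp_pos"])
E
```

```text
5.4667 [ 0.50247282 -0.30613987  0.32615952]
```

View pics/wrist4.png

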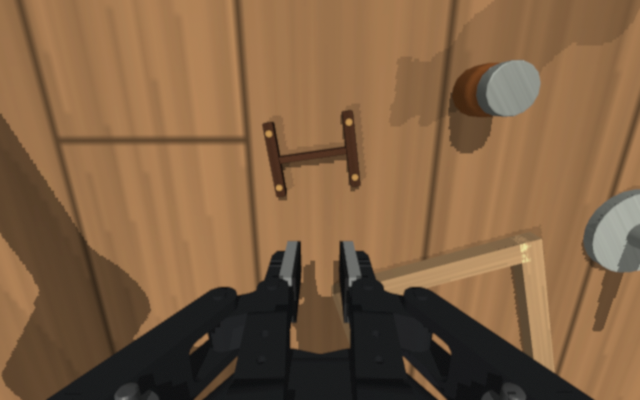

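The whole stop is in view, with brass screws at about (269,133), (279,187), (348,121) and (355,177).

```bash
python3 - <<'E'
from h import *
import cv2
np.set_printoptions(precision=4,suppress=True)
im=robot.grab_frame("wrist")[:,:,::-1]
hsv=cv2.cvtColor(im,cv2.COLOR_BGR2HSV)
P=[]
for x,y in [(269,133),(279,187),(348,121),(355,177)]:
    w=im[y-5:y+6,x-5:x+6].astype(float); g=w[:,:,1]; g=np.clip(g-110,0,None)
    # restrict to 3px around peak near centre
    yy,xx=np.mgrid[-5:6,-5:6]; g=g*((xx**2+yy**2)<=9); c=(x+(g*xx).sum()/g.sum(),y+(g*yy).sum()/g.sum())
    p=plane(C["wrist"],c,.014);P.append(p);print(c,p)
P=np.array(P);print("centre",P.mean(0))
v=(P[2]-P[0]+P[3]-P[1])/2;u=(P[0]-P[1]+P[2]-P[3])/2
print(np.arctan2(v[1],v[0]),np.arctan2(-u[0],u[1]),np.linalg.norm(v),np.linalg.norm(u))
s=robot.read_state();print(s["t"],s["tcp_pos"],s["ee_rot"])
E
```

```text
(np.float64(268.88222698072803), np.float64(134.4154175588865)) [ 0.4542 -0.2571  0.014 ]
(np.float64(279.04906542056074), np.float64(188.4929906542056)) [ 0.4614 -0.3088  0.014 ]
(np.float64(348.5086705202312), np.float64(122.60115606936417)) [ 0.5272 -0.2466  0.014 ]
(np.float64(354.99159663865544), np.float64(178.29621848739495)) [ 0.5348 -0.2986  0.014 ]
centre [ 0.4944 -0.2778  0.014 ]
0.13975766323966335 0.14216046436379678 0.0739454083860756 0.05241762205391935
5.5167 [ 0.5024 -0.3052  0.3261] [-0.0006  1.     -0.0001 -0.0003]
```

Call:
{"fn": "send_rows", "kwargs": {
  "series": [
    {"claw": 20, "xyz": [0, -20, 0], "turn": 0},
    {"claw": 20, "xyz": [0, -55, 0], "turn": -0.02},
    {"claw": 20, "xyz": [0, -92, 0], "turn": -0.04},
    {"claw": 20, "xyz": [0, -130, 0], "turn": -0.06},
    {"claw": 20, "xyz": [0, -168, 0], "turn": -0.08},
    {"claw": 20, "xyz": [0, -206, 0], "turn": -0.1},
    {"claw": 20, "xyz": [0, -244, 0], "turn": -0.12},
    {"claw": 20, "xyz": [0, -282, 0], "turn": -0.14},
    {"claw": 20, "xyz": [0, -320, 0], "turn": -0.14},
    {"claw": 20, "xyz": [0, -355, 0], "turn": -0.14},
    {"claw": 20, "xyz": [0, -375, 0], "turn": -0.14},
    {"claw": 20, "xyz": [0, -385, 0], "turn": -0.14}
  ]
}}

```text
t: 6.52
tcp_pos: [0.501, 0.0835, 0.3267]
ee_rot: [-0.001, 0.997, 0.073, -0.0]
ft_force: [0.2, -0.4, 0.3]
grip_width: 0.23
```

Call:
{"fn": "send_rows", "kwargs": {
  "series": [
    {"claw": 20, "xyz": [0, 0, 0], "turn": 0},
    {"claw": 20, "xyz": [0, 0, 15], "turn": 0},
    {"claw": 20, "xyz": [0, 0, 40], "turn": 0},
    {"claw": 20, "xyz": [0, 0, 65], "turn": 0},
    {"claw": 20, "xyz": [0, 0, 90], "turn": 0},
    {"claw": 20, "xyz": [0, 0, 110], "turn": 0},
    {"claw": 20, "xyz": [0, 0, 125], "turn": 0},
    {"claw": 20, "xyz": [0, 0, 135], "turn": 0},
    {"claw": 20, "xyz": [0, 0, 143], "turn": 0},
    {"claw": 20, "xyz": [0, 0, 148], "turn": 0},
    {"claw": 20, "xyz": [0, 0, 148], "turn": 0},
    {"claw": 20, "xyz": [0, 0, 148], "turn": 0}
  ]
}}

```text
t: 7.52
tcp_pos: [0.5024, 0.0793, 0.1791]
ee_rot: [0.0, 0.998, 0.07, 0.0]
ft_force: [-0.1, -0.6, 0.8]
grip_width: 0.23
```

```bash
python3 - <<'E'
from h import *
import cv2
s=robot.read_state();print(s["t"],s["tcp_pos"],s["ee_rot"],s["ft_force"])
im=robot.grab_frame("side")[100:260,250:430,::-1];cv2.imwrite("pics/side5.png",cv2.resize(im,None,fx=3.7,fy=3.7,interpolation=cv2.INTER_CUBIC))
im=robot.grab_frame("scene")[80:240,200:400,::-1];cv2.imwrite("pics/scene5.png",cv2.resize(im,None,fx=3.7,fy=3.7,interpolation=cv2.INTER_CUBIC))
E
```

```text
7.5167 [0.50240425 0.07931834 0.17909518] [3.62153651e-05 9.97556489e-01 6.98633472e-02 4.03656434e-04] [-0.12948426 -0.62870612  0.76349082]
```

View pics/side5.png

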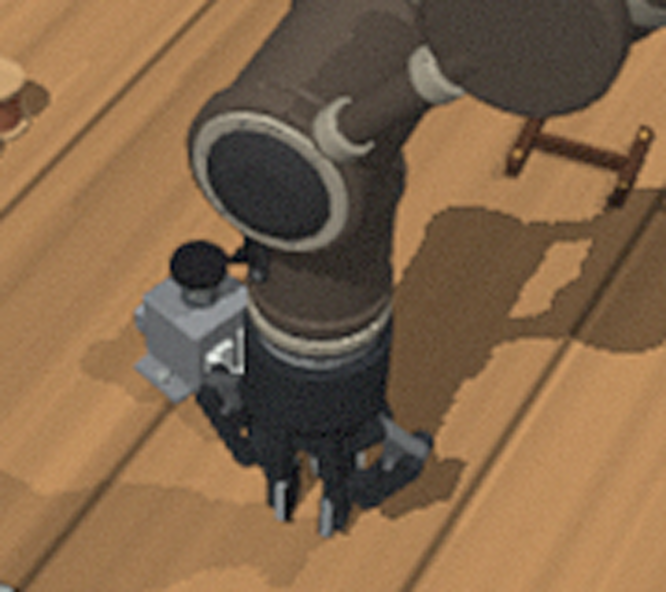

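View pics/scene5.png

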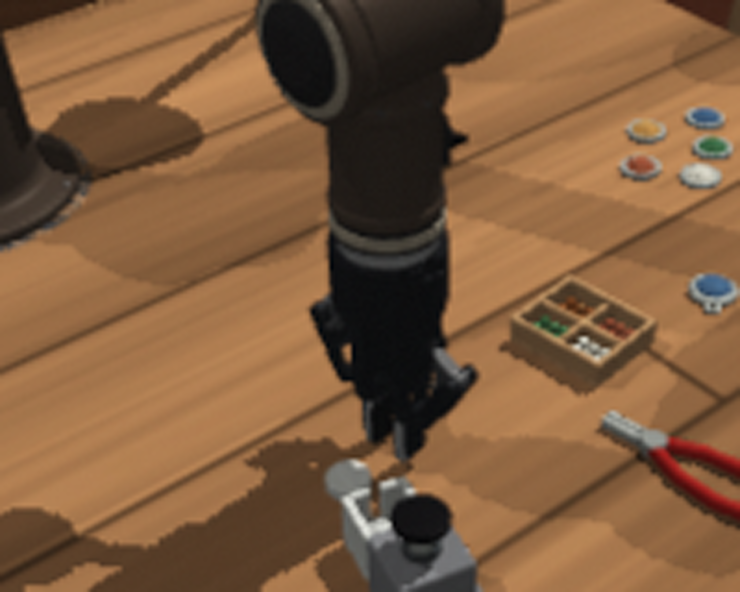

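Call:
{"fn": "send_rows", "kwargs": {
  "series": [
    {"claw": 20, "xyz": [0, 0, 2], "turn": 0},
    {"claw": 20, "xyz": [0, 0, 4], "turn": 0},
    {"claw": 20, "xyz": [0, 3, 4.5], "turn": 0},
    {"claw": 20, "xyz": [0, 8, 4.5], "turn": 0},
    {"claw": 20, "xyz": [0, 13, 4.5], "turn": 0},
    {"claw": 20, "xyz": [0, 17, 4.5], "turn": 0},
    {"claw": 20, "xyz": [0, 20, 4.5], "turn": 0},
    {"claw": 20, "xyz": [0, 23, 4.5], "turn": 0},
    {"claw": 20, "xyz": [0, 26, 4.5], "turn": 0},
    {"claw": 20, "xyz": [0, 30, 4.5], "turn": 0},
    {"claw": 20, "xyz": [0, 35, 4.5], "turn": 0},
    {"claw": 20, "xyz": [0, 40, 4.5], "turn": 0}
  ]
}}

```text
t: 8.62
tcp_pos: [0.5077, 0.0395, 0.1742]
ee_rot: [0.0, 0.998, 0.07, 0.0]
ft_force: [-0.3, -0.2, 0.5]
grip_width: 0.23
```

```bash
python3 - <<'E'
from h import *
import cv2
s=robot.read_state();print(s["t"],s["tcp_pos"],s["ft_force"])
im=robot.grab_frame("scene")[120:250,180:360,::-1];cv2.imwrite("pics/scene6.png",cv2.resize(im,None,fx=4,fy=4,interpolation=cv2.INTER_CUBIC))
im=robot.grab_frame("wrist")[:,:,::-1];cv2.imwrite("pics/wrist6.png",im)
E
```

```text
8.6167 [0.50765885 0.03946044 0.17418116] [-0.32011317 -0.1507068   0.52548883]
```

View pics/scene6.png

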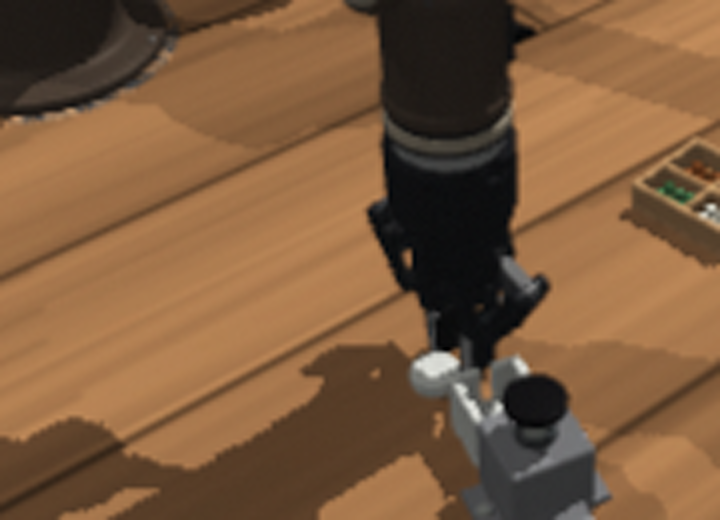

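View pics/wrist6.png

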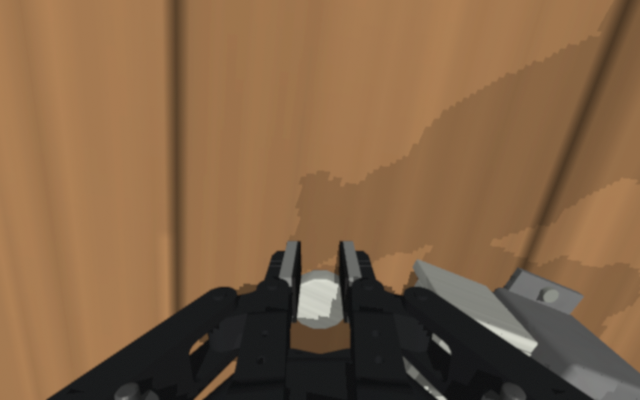

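```bash
python3 - <<'E'
from h import *
s=robot.read_state()
for p in [(320,299),(320,271),(320,328)]:
    q=plane(C["wrist"],p,.01)-s["tcp_pos"]; print(p,q[0]*.990+q[1]*.1395,q[0]*.1395-q[1]*.990)
E
```

```text
(320, 299) -0.0013672625232901898 0.02049909664455587
(320, 271) -0.0013613449945138285 0.0038849080714695493
(320, 328) -0.0013738217710346457 0.038914990008716344
```

Call:
{"fn": "send_rows", "kwargs": {
  "series": [
    {"claw": 20, "xyz": [-1, 7, 0], "turn": 0},
    {"claw": 20, "xyz": [-3, 15, 0], "turn": 0},
    {"claw": 20, "xyz": [-5, 23, 0], "turn": 0},
    {"claw": 20, "xyz": [-7.5, 31, 0], "turn": 0},
    {"claw": 20, "xyz": [-10, 39, 0], "turn": 0},
    {"claw": 20, "xyz": [-12.5, 47, 0], "turn": 0},
    {"claw": 20, "xyz": [-15, 55, 0], "turn": 0},
    {"claw": 20, "xyz": [-17.5, 63, 0], "turn": 0},
    {"claw": 20, "xyz": [-20, 71, 0], "turn": 0},
    {"claw": 20, "xyz": [-22.5, 79, 0], "turn": 0},
    {"claw": 20, "xyz": [-25, 87, 0], "turn": 0},
    {"claw": 20, "xyz": [-27.5, 95, 0], "turn": 0}
  ]
}}

```text
t: 9.72
tcp_pos: [0.4935, -0.0589, 0.1742]
ee_rot: [-0.0, 0.998, 0.07, -0.0]
ft_force: [0.6, 0.5, 0.1]
grip_width: 0.234
```

Call:
{"fn": "send_rows", "kwargs": {
  "series": [
    {"claw": 20, "xyz": [-2.5, 8, 0], "turn": 0},
    {"claw": 20, "xyz": [-5, 16, 0], "turn": 0},
    {"claw": 20, "xyz": [-7.5, 24, 0], "turn": 0},
    {"claw": 20, "xyz": [-10, 32, 0], "turn": 0},
    {"claw": 20, "xyz": [-12.5, 40, 0], "turn": 0},
    {"claw": 20, "xyz": [-15, 48, 0], "turn": 0},
    {"claw": 20, "xyz": [-17.5, 56, 0], "turn": 0},
    {"claw": 20, "xyz": [-20, 64, 0], "turn": 0},
    {"claw": 20, "xyz": [-22.5, 72, 0], "turn": 0},
    {"claw": 20, "xyz": [-25, 80, 0], "turn": 0},
    {"claw": 20, "xyz": [-27, 87, 0], "turn": 0},
    {"claw": 20, "xyz": [-29, 94, 0], "turn": 0}
  ]
}}

```text
t: 10.72
tcp_pos: [0.4779, -0.156, 0.1742]
ee_rot: [-0.0, 0.998, 0.07, -0.0]
ft_force: [-0.1, -0.7, -0.0]
grip_width: 0.234
```

```bash
python3 - <<'E'
from h import *
import cv2
s=robot.read_state();print(s["t"],s["tcp_pos"],s["ft_force"])
im=robot.grab_frame("scene")[160:310,120:320,::-1];cv2.imwrite("pics/scene7.png",cv2.resize(im,None,fx=3.9,fy=3.9,interpolation=cv2.INTER_CUBIC))
im=robot.grab_frame("wrist")[:,:,::-1];cv2.imwrite("pics/wrist7.png",im)
E
```

```text
10.7167 [ 0.47787739 -0.15595908  0.17417513] [-0.11166053 -0.72674265 -0.01159911]
```

View pics/scene7.png

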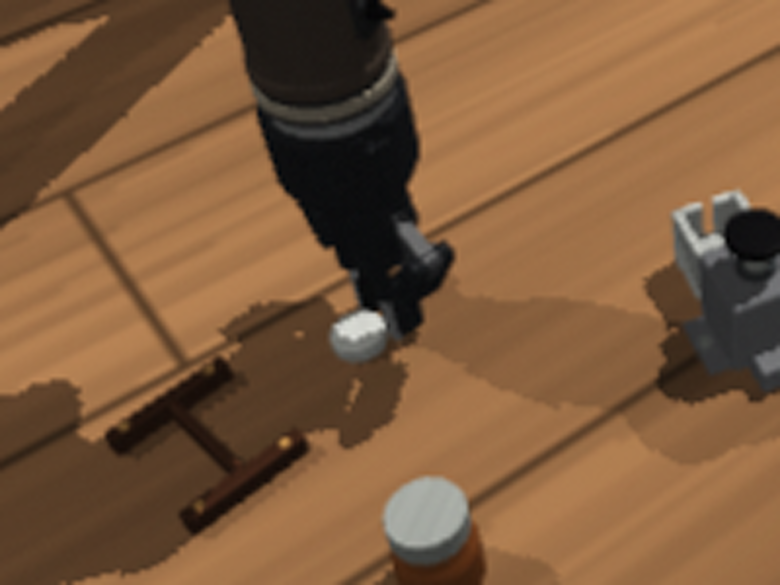

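View pics/wrist7.png

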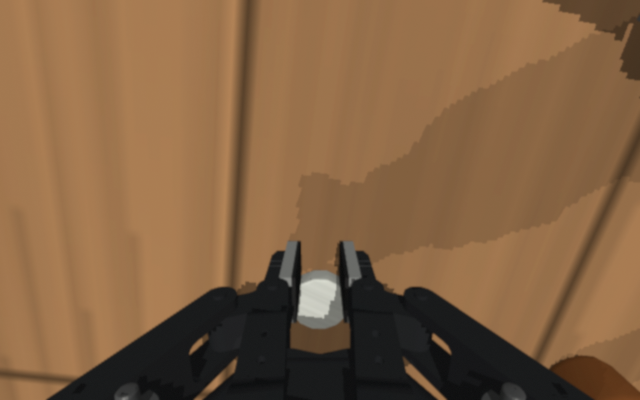

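The blank stays seated between the fingertips (320,300 in the wrist view), lined up with the near pocket. Now the straight run along the stop's y axis.

Call:
{"fn": "send_rows", "kwargs": {
  "series": [
    {"claw": 20, "xyz": [-0.5, 7, 0], "turn": 0},
    {"claw": 20, "xyz": [-0.5, 14, 0], "turn": 0},
    {"claw": 20, "xyz": [-0.5, 21, 0], "turn": 0},
    {"claw": 20, "xyz": [-0.5, 28, 0], "turn": 0},
    {"claw": 20, "xyz": [-0.5, 35, 0], "turn": 0},
    {"claw": 20, "xyz": [-0.5, 42, 0], "turn": 0},
    {"claw": 20, "xyz": [-0.5, 49, 0], "turn": 0},
    {"claw": 20, "xyz": [-0.5, 55, 0], "turn": 0},
    {"claw": 20, "xyz": [-0.5, 61, 0], "turn": 0},
    {"claw": 20, "xyz": [-0.5, 66, 0], "turn": 0},
    {"claw": 20, "xyz": [-0.5, 70, 0], "turn": 0},
    {"claw": 20, "xyz": [-0.5, 73, 0], "turn": 0}
  ]
}}

```text
t: 11.82
tcp_pos: [0.4878, -0.228, 0.1742]
ee_rot: [0.0, 0.998, 0.07, 0.0]
ft_force: [-0.3, 0.6, 0.7]
grip_width: 0.237
```

```bash
python3 - <<'E'
from h import *
import cv2
s=robot.read_state();print(s["t"],s["tcp_pos"],s["ft_force"])
im=robot.grab_frame("scene")[200:300,120:260,::-1];cv2.imwrite("pics/scene8.png",cv2.resize(im,None,fx=5,fy=5,interpolation=cv2.INTER_CUBIC))
im=robot.grab_frame("side")[90:190,350:470,::-1];cv2.imwrite("pics/side8.png",cv2.resize(im,None,fx=5,fy=5,interpolation=cv2.INTER_CUBIC))
E
```

```text
11.8167 [ 0.48781408 -0.22802565  0.17420142] [-0.31447648  0.61679972  0.66795912]
```

View pics/scene8.png

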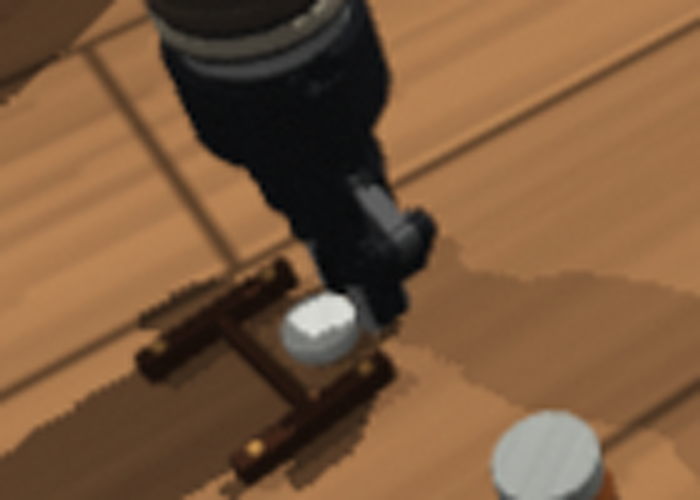

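View pics/side8.png

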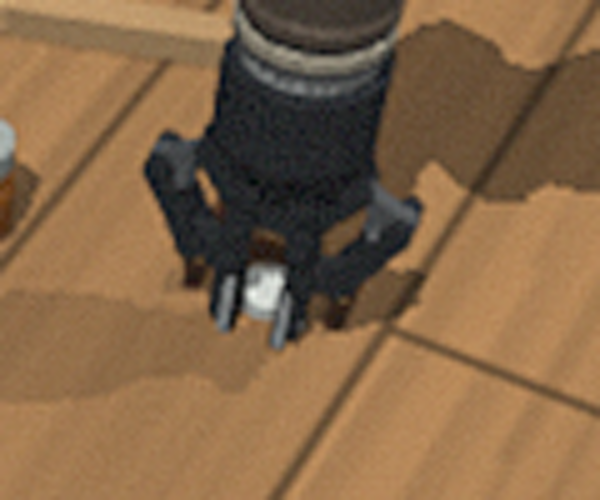

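The blank is inside the pocket mouth, centred, about 9 mm short of the crossbar. I'll creep the rest of the way.

Call:
{"fn": "send_rows", "kwargs": {
  "series": [
    {"claw": 20, "xyz": [0, 1, 0], "turn": 0},
    {"claw": 20, "xyz": [0, 2, 0], "turn": 0},
    {"claw": 20, "xyz": [0, 3, 0], "turn": 0},
    {"claw": 20, "xyz": [0, 4, 0], "turn": 0},
    {"claw": 20, "xyz": [0, 5, 0], "turn": 0},
    {"claw": 20, "xyz": [0, 6, 0], "turn": 0},
    {"claw": 20, "xyz": [0, 7, 0], "turn": 0},
    {"claw": 20, "xyz": [0, 8, 0], "turn": 0}
  ]
}}

```text
t: 12.58
tcp_pos: [0.4888, -0.2355, 0.1741]
ee_rot: [-0.0, 0.998, 0.07, -0.0]
ft_force: [0.3, 0.9, -0.6]
grip_width: 0.235
```

```bash
python3 - <<'E'
from h import *
import cv2
s=robot.read_state();print(s["t"],s["tcp_pos"],s["ft_force"])
im=robot.grab_frame("scene")[200:300,120:260,::-1];cv2.imwrite("pics/scene9.png",cv2.resize(im,None,fx=5,fy=5,interpolation=cv2.INTER_CUBIC))
E
```

```text
12.5833 [ 0.48881476 -0.23553205  0.17414481] [ 0.34858143  0.86021339 -0.63371337]
```

View pics/scene9.png

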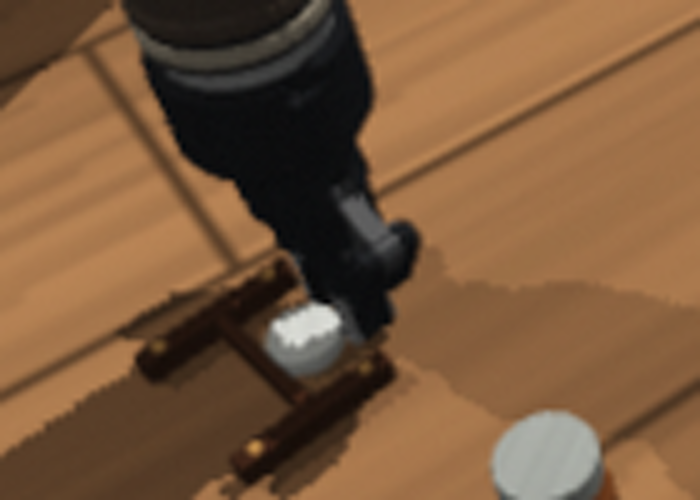

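Almost there, about 2 mm left and no contact force yet. I'll go on until force shows.

Call:
{"fn": "send_rows", "kwargs": {
  "series": [
    {"claw": 20, "xyz": [0, 0.5, 0], "turn": 0},
    {"claw": 20, "xyz": [0, 1, 0], "turn": 0},
    {"claw": 20, "xyz": [0, 1.5, 0], "turn": 0},
    {"claw": 20, "xyz": [0, 2, 0], "turn": 0},
    {"claw": 20, "xyz": [0, 2, 0], "turn": 0}
  ]
}}

```text
t: 13.05
tcp_pos: [0.4889, -0.2369, 0.174]
ee_rot: [-0.001, 0.998, 0.07, -0.0]
ft_force: [0.5, 3.8, 0.9]
grip_width: 0.235
```

Call:
{"fn": "send_rows", "kwargs": {
  "series": [
    {"claw": 20, "xyz": [0, 0.5, 0], "turn": 0},
    {"claw": 20, "xyz": [0, 1, 0], "turn": 0},
    {"claw": 20, "xyz": [0, 1, 0], "turn": 0}
  ]
}}

```text
t: 13.3
tcp_pos: [0.489, -0.2374, 0.174]
ee_rot: [-0.001, 0.998, 0.07, -0.001]
ft_force: [-0.1, 7.0, 1.8]
grip_width: 0.237
```

Firm contact. I'll back straight off, then rise and move clear for a look.

Call:
{"fn": "send_rows", "kwargs": {
  "series": [
    {"claw": 20, "xyz": [0, -1, 0], "turn": 0},
    {"claw": 20, "xyz": [0, -3, 0], "turn": 0},
    {"claw": 20, "xyz": [0, -7, 0], "turn": 0},
    {"claw": 20, "xyz": [0, -15, 0], "turn": 0},
    {"claw": 20, "xyz": [0, -27, 0], "turn": 0},
    {"claw": 20, "xyz": [0, -40, 0], "turn": 0},
    {"claw": 20, "xyz": [0, -50, -10], "turn": 0},
    {"claw": 20, "xyz": [0, -55, -40], "turn": 0},
    {"claw": 20, "xyz": [0, -55, -75], "turn": 0},
    {"claw": 20, "xyz": [0, -55, -110], "turn": 0},
    {"claw": 20, "xyz": [0, -55, -145], "turn": 0},
    {"claw": 20, "xyz": [0, -55, -155], "turn": 0}
  ]
}}

```text
t: 14.3
tcp_pos: [0.4833, -0.1836, 0.3349]
ee_rot: [0.002, 0.997, 0.071, 0.004]
ft_force: [0.9, 0.6, 0.6]
grip_width: 0.235
```

Call:
{"fn": "send_rows", "kwargs": {
  "series": [
    {"claw": 20, "xyz": [0, 20, 0], "turn": 0},
    {"claw": 20, "xyz": [0, 50, 0], "turn": 0},
    {"claw": 20, "xyz": [0, 80, 0], "turn": 0},
    {"claw": 20, "xyz": [0, 105, 0], "turn": 0},
    {"claw": 20, "xyz": [0, 120, 0], "turn": 0},
    {"claw": 20, "xyz": [0, 125, 0], "turn": 0},
    {"claw": 20, "xyz": [0, 125, 0], "turn": 0},
    {"claw": 20, "xyz": [0, 125, 0], "turn": 0}
  ]
}}

```text
t: 14.97
tcp_pos: [0.4987, -0.3066, 0.3284]
ee_rot: [-0.001, 0.998, 0.07, -0.001]
ft_force: [-0.0, 0.0, 0.1]
grip_width: 0.232
```

```bash
python3 - <<'E'
from h import *
import cv2
s=robot.read_state();print(s["t"],s["tcp_pos"],s["ft_force"],s["qvel"])
im=robot.grab_frame("wrist")[:,:,::-1];cv2.imwrite("pics/wristA_full.png",im);im=im[90:220,220:400];cv2.imwrite("pics/wristA.png",cv2.resize(im,None,fx=4.4,fy=4.4,interpolation=cv2.INTER_CUBIC))
im=robot.grab_frame("scene")[:,:,::-1];cv2.imwrite("pics/sceneA_full.png",im)
im=robot.grab_frame("side")[:,:,::-1];cv2.imwrite("pics/sideA_full.png",im)
E
```

```text
14.9667 [ 0.49865443 -0.30663197  0.32837893] [-0.00410199  0.02824677  0.13889434] [ 0.01244242 -0.01024718  0.0107932   0.00027489  0.00128134 -0.00215371]
```

View pics/wristA.png

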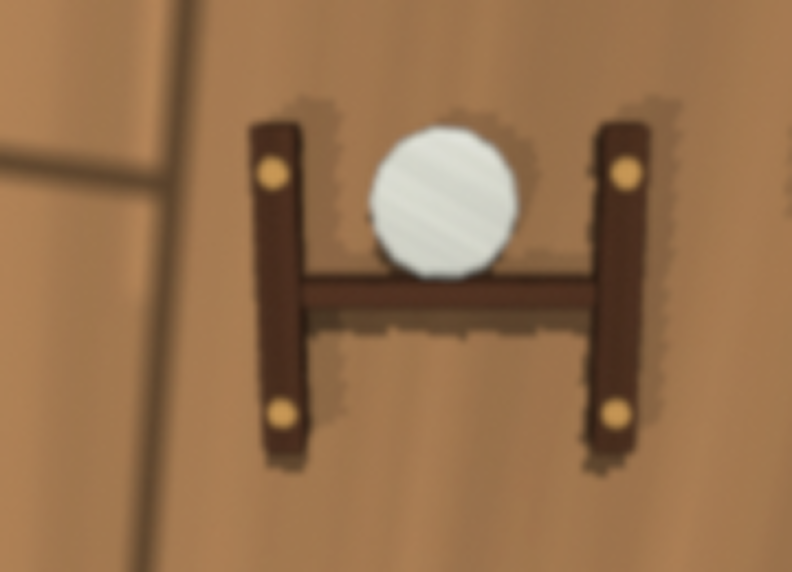

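View pics/sceneA_full.png

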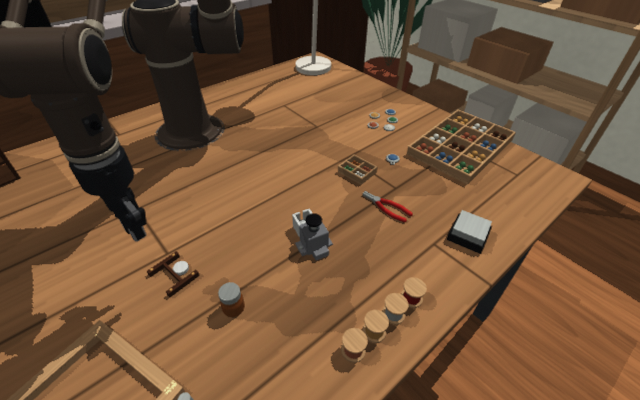

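View pics/sideA_full.png

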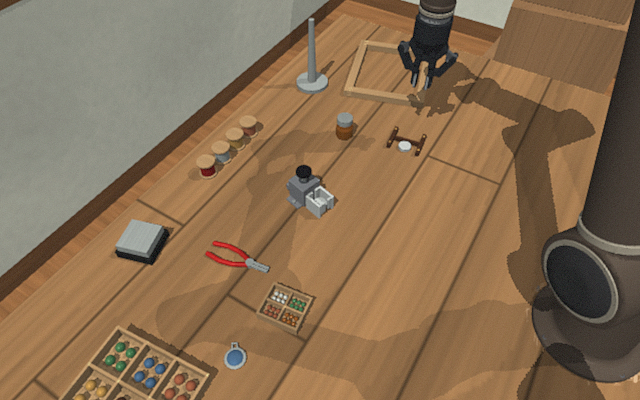

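The blank lies flat in the middle of the pocket and meets the crossbar at (440,278) in the wrist crop. The jar, pliers and pendant look unmoved. I'll check the gap numerically.

```bash
python3 - <<'E'
from h import *
import cv2
im=robot.grab_frame("wrist")[:,:,::-1]
hsv=cv2.cvtColor(im,cv2.COLOR_BGR2HSV)
m=((hsv[:,:,1]<60)&(hsv[:,:,2]>140)).astype(np.uint8);k=np.zeros_like(m);k[110:160,295:345]=m[110:160,295:345]
c=max(cv2.findContours(k,0,1)[0],key=cv2.contourArea);e=cv2.fitEllipse(c);b=plane(C["wrist"],e[0],.01)
S=np.array([plane(C["wrist"],(220+x/4.4-.4,90+y/4.4-.4),.014) for x,y in [(272,173),(626,173),(281,413),(616,413)]])
o=S.mean(0);v=S[1]-S[0]+S[3]-S[2];v/=np.linalg.norm(v);d=b-o
print(e,b,o,"x",d[0]*v[0]+d[1]*v[1],"y",-d[0]*v[1]+d[1]*v[0])
for n in ["scene","side"]:
    a=cv2.imread(f"pics/{n}0.png");f=cv2.imread(f"pics/{n}A_full.png")
    for nm,bx in (dict(jar=(215,280,245,316),pli=(360,188,414,222),pen=(384,150,402,168)) if n=="scene" else dict(jar=(332,112,356,140),pli=(204,238,272,274),pen=(222,340,250,370))).items():
        x0,y0,x1,y1=bx; print(n,nm,cv2.phaseCorrelate(a[y0:y1,x0:x1].mean(2),f[y0:y1,x0:x1].mean(2)))
E
```

```text
((320.1222229003906, 135.17864990234375), (32.790504455566406, 32.90113067626953), 53.65210723876953) [ 0.49058105 -0.25902539  0.01      ] [ 0.49476917 -0.27856421  0.014     ] x -0.0013880135265764478 y 0.019934367033207133
scene jar ((0.07194909444164566, 0.09806141034566096), 0.5483011069049046)
scene pli ((0.18480190978831956, 0.24457706147657632), 0.8185305147680789)
scene pen ((-0.25426574630709275, 0.16501791585262637), 0.6513446665474562)
side jar ((-0.31256207153061766, 0.45252730374544115), 0.37712594713995795)
side pli ((0.08956893687335565, -0.19294844540465306), 0.7443980562776481)
side pen ((0.1051094533317336, -0.07837639648758987), 0.9480494717575069)
```

```bash
python3 -c "
from cell import robot
print(robot.hand_in(), robot.read_state()['t'])"
```

```text
the job is handed in; nothing more can be done
the job is handed in; nothing more can be done
```

I pressed the plunger once to its hard stop (force rose to about 20 N with no more travel) and let it back up. One blank came out, and I pushed it flat along the table with the two fingertips into the stop's +y pocket. It stopped against the crossbar (about 7 N contact force), and I backed the arm off and handed in at about 15 s.

**Position:** in the last pictures the blank lies flat and looks in contact with the crossbar. It measures x = -1.4 mm, y = +19.9 mm in the stop's frame, against 19 mm ideal. The 0.9 mm difference is within the calibration error of about 2 mm, but I can't rule out a gap smaller than that.

**Everything else:**
- **Dispenser:** the plunger was up after the press, and the pictures show only one blank out.
- **Loose items:** the jar, pliers and pendant show no clear movement, with image shifts under 0.6 px. The jar's shadow changed, so its match was the weakest.

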